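# Fetch the flange from behind the spray can and the jack

### The arm

A 6-joint arm with a two-finger parallel gripper is mounted at the origin on a cart in front of the work surface, level with it; the furniture and walls round the work are solid. World frame = base frame: x ahead of the robot, y to its left, z up, the work surface at z = 0. Lengths are in m, angles in rad, forces in N, time in s.
With the tool pointing down it reaches from about 0.325 to 0.9 m from the base axis. Payload 6.1 kg.
Tool frame: the origin (TCP) lies midway between the tips of the shut fingers; the grasp point (between the pads) lies 19 mm behind it; x points along the fingers, y is the direction in which the jaws open and shut, and the axes are right-handed (so a half turn about x gives the same grasp; the last joint's range is limited). The gripper opens to 85 mm and grips with 20 to 120 N. Pads are 22 mm wide; open, the fingers measure 114 mm over their backs; the gripper's body (76 mm by 85 mm) begins 54 mm behind the grasp point. The pads swing forward as they close: fully open they stand 13 mm farther back than shut.
Start: joints at [-1.471, 0.22, 1.526, -0, 1.395, -0.126], TCP at [0.14, -0.609, 0.209] pointing down, gripper open.
Joint ranges: [-2.98, 2.98], [-0.91, 2.08], [0.09, 2.57], [-1.24, 4.39], [0.2, 2.65], [-2.68, 2.68]. Speed limits (rad/s): [2.57, 2.57, 3.01, 3.14, 3.14, 3.14].

### API

Orientations are given as [roll, pitch, yaw] about the fixed x, y, z axes, in that order (R = Rz(yaw) Ry(pitch) Rx(roll)).
In Python, from plant import movep, move_l, set_joints, gripper_to, hold, inverse_kinematics, observe, get_image, get_calibration, Unreachable, job_done gives the robot as it stands. Calls block until the motion is done:
- movep(position, orientation): joint-space move of the TCP to a pose.
- move_l(position, feed=0.15, rotation=None, max_force=None): straight line of the TCP; rotation=None keeps the orientation; feed is the mean speed in m/s. With max_force (N) it stops when the force on the tool has changed by that much, and returns True; else False.
- set_joints(angles): joint-space move.
- gripper_to(opening, f_grip=None): finger opening in m; f_grip is the grip in N (None keeps the last); returns when the fingers have stopped.
- hold(seconds).
- inverse_kinematics(position, orientation): joint angles nearest the present ones, or None.
- observe(): the state.
- get_image(name): name is "side" or "top"; returns (picture, depth): 420x560x3 uint8, red, green, blue; 420x560 float32, m along the optical axis (not along the pixel's ray), 0 where there is no reading.
- get_calibration(name): a dict with "intrinsics" (3x3 intrinsics, pixels), "dist_coeffs" ([k1, k2, p1, p2, k3] as OpenCV has them; the pictures are not rectified), "world_from_camera" (4x4, takes a point from camera to world coordinates). Camera axes: x right, y down, z forward; pixel columns grow to the right and rows downward; lengths in m; the calibration is good to about 2 mm. A picture is of the moment at which its call begins. get_calibration takes no time and is no camera call.
A pose or a line that the arm cannot do raises Unreachable and nothing moves.
- job_done(): hands the job in, once; it reports no verdict.
The state is a dict: "time_s": time; "q": joint angles; "joint_velocities": joint speeds; "joint_torque": joint torques, N m; "eef_pos": TCP position; "tcp_rot": TCP orientation; "ft_force": force on the tool from outside, world axes, zero at the start; "torque": the same for the moment, N m; "opening": finger opening in m.
Only numpy, scipy, OpenCV 4.12 (cv2) and the standard library are available. Lean on these libraries where they do the work, as an engineer would, in place of code of your own. Each camera call takes 0.05 s, during which the arm holds its last target. There are 200 camera calls.

### The job

The turned flange stands at the back of the grey storage caddy, behind the spray can and the screw jack. Set the can and the jack aside upright on the cork mat, and only then set the flange, hub up, on the middle of the square aluminium plate while they wait there; finally put the can and the jack back upright, each centred on the very front pad of the caddy it came from.

Things in the scene. Friction and masses are not known exactly. Their poses are not given: they have to be found in the camera images.
- can: loose spray can standing upright, dark blue, yellow label, red cap: 57 mm diameter, 195 mm tall, about 0.36 kg; its straight body reaches 150 mm above the underside (grip it near the top of this), above that shoulder and cap. Origin: centre of its underside, z up. It starts on one of the two front pads of the caddy.
- jack: loose bare-steel machinist's screw jack standing upright, 100 mm tall, about 0.5 kg: foot 54 mm diameter (up to 8 mm high, then a taper to 14 mm), plain cylindrical body 40 mm diameter from 14 to 72 mm above its underside (grip here), then a thin screw 18 mm diameter and at the top a cap 30 mm diameter. Origin: centre of its underside, z up. It starts on the other front pad.
- flange: loose turned flange, bare metal, hub up, about 0.3 kg: disc 59 mm diameter and 14 mm thick, on it a round hub 33 mm diameter up to 31 mm above the underside (grip across the hub; it sits within 1 mm of centre). Origin: centre of its underside, z up. It starts on the rear pad of the caddy.
- caddy: fixed grey steel caddy, 134 (x) by 160 mm (y), floor 5 mm thick, lip 22 mm high at the back (+x) and sides, open at the front (-x, robot side), yaw up to 0.25 rad. Origin: centre of its underside. Three flat black rubber pads of 64 mm diameter, centres in its frame: front left (-25, +44), front right (-25, -44), rear (+25, 0) mm. The tall things in front bar the gripper from the flange.
- mat: fixed flat cork mat, 120 mm (x) by 180 mm (y), 3 mm thick: the side area, empty at the start. Origin: centre of its underside; its long axis is y.
- plate: fixed square aluminium plate, 100 by 100 mm, 16 mm thick, with two fine scribed lines crossing at its middle: where the flange goes; empty at the start. Origin: centre of its underside. Mat and plate may change sides of the caddy between starts.

How it is judged:
By the outcome, as a careful person would: the job done as asked, in the order asked, and still so for the second after the job is handed in, with the robot touching nothing.
It also fails if it takes over 120 s, if anything falls off the work surface, if the arm or the gripper's body presses on something with over 40 N, if the wrist force passes 120 N, or if a joint passes its speed limit or range.

## Working session

There is one attempt and no reset: what is moved stays moved. The work goes in short steps, each a Python script; the robot and the scene stay as the last script left them, time stands still between calls to the robot, and variables do not carry over. Pictures are saved under pics/ and viewed, about 12 in all and at most 16, crops included, and the job is handed in when it is done.

```bash
ls; mkdir -p pics; python3 - <<'E'
from plant import *
import cv2,numpy as np
np.set_printoptions(precision=4,suppress=True)
for n in("top","side"):
    p,d=get_image(n); cv2.imwrite(f"pics/{n}0.png",p[:,:,::-1]); np.save(f"pics/{n}0.npy",d)
    print(n,get_calibration(n))
s=observe();print(s)
E
```

```text
pics
top {'intrinsics': array([[381.2309,   0.    , 277.6211],
       [  0.    , 381.2309, 206.234 ],
       [  0.    ,   0.    ,   1.    ]]), 'dist_coeffs': array([0.0288, 0.    , 0.    , 0.    , 0.    ]), 'world_from_camera': array([[ 0.5928, -0.7844,  0.1824,  0.3845],
       [-0.8054, -0.5781,  0.1313, -0.0363],
       [ 0.0025, -0.2248, -0.9744,  0.9333],
       [ 0.    ,  0.    ,  0.    ,  1.    ]])}
side {'intrinsics': array([[518.041 ,   0.    , 273.7901],
       [  0.    , 518.041 , 212.895 ],
       [  0.    ,   0.    ,   1.    ]]), 'dist_coeffs': array([-0.0362,  0.    ,  0.    ,  0.    ,  0.    ]), 'world_from_camera': array([[-0.9697, -0.1557,  0.1882,  0.3138],
       [-0.2433,  0.5486, -0.7999,  1.1196],
       [ 0.0213, -0.8215, -0.5698,  0.8113],
       [ 0.    ,  0.    ,  0.    ,  1.    ]])}
{'time_s': 0.1, 'q': array([-1.4711,  0.2212,  1.5275, -0.    ,  1.3947, -0.1261]), 'joint_velocities': array([-0.0002, -0.0023, -0.0029, -0.0008, -0.0003, -0.0008]), 'joint_torque': array([  0.0006, -49.8243, -39.0549,  -0.0002,   0.0057,   0.    ]), 'eef_pos': array([ 0.1399, -0.6086,  0.2078]), 'tcp_rot': array([-1.6918,  1.5691,  1.6756]), 'ft_force': array([ 0.3877, -0.341 ,  0.3879]), 'torque': array([-0.0173, -0.0112,  0.0529]), 'opening': 0.08521109114237803}
```

View pics/top0.png

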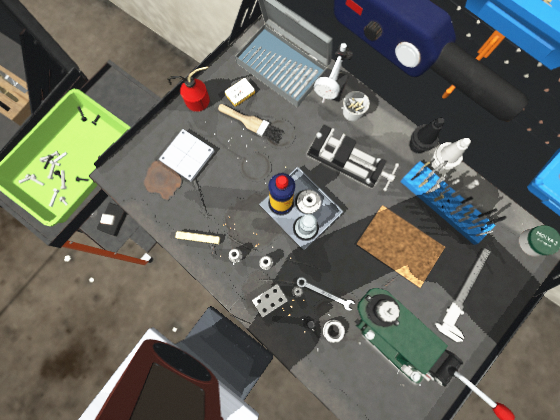

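View pics/side0.png

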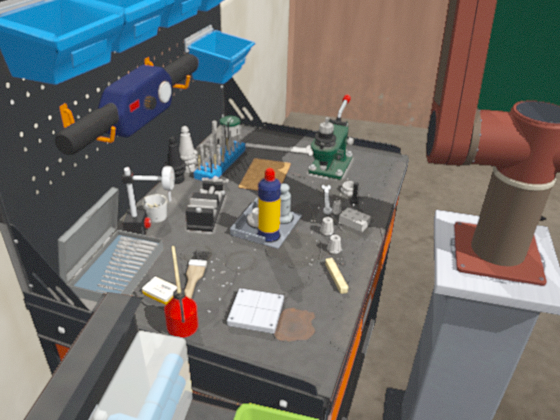

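```bash
python3 - <<'E'
import cv2,numpy as np
p=cv2.imread("pics/top0.png"); q=cv2.imread("pics/side0.png")
def c(p,x,y,w,h,s): return cv2.resize(p[y:y+h,x:x+w],None,fx=s,fy=s,interpolation=cv2.INTER_CUBIC)
cv2.imwrite("pics/c1.png",c(p,250,160,100,100,6))
a=c(p,150,120,80,75,5); b=c(p,350,200,100,94,4)
m=np.zeros((376,800,3),np.uint8); m[:375,:400]=a; m[:376,400:]=b; cv2.imwrite("pics/c2.png",m)
cv2.imwrite("pics/c3.png",c(q,220,160,100,100,6))
E
```

```text
(no output)
```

View pics/c1.png

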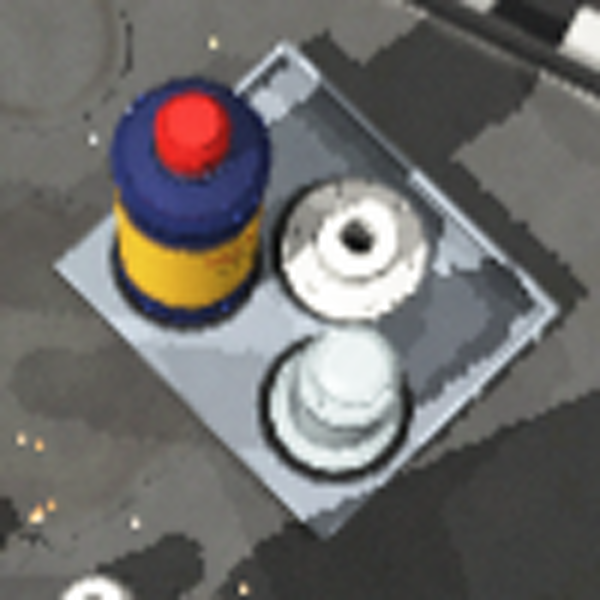

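View pics/c2.png

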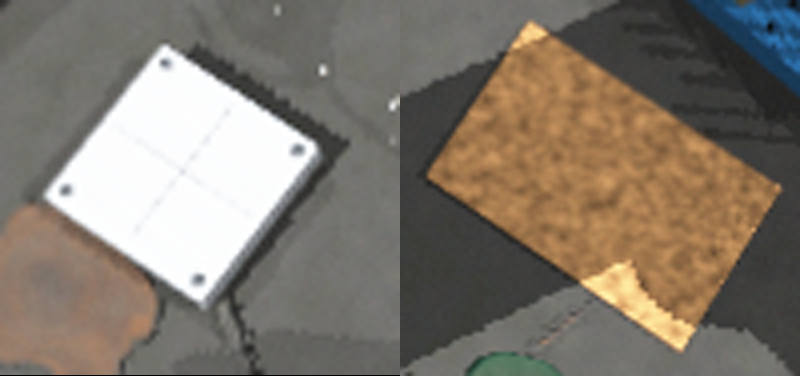

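View pics/c3.png

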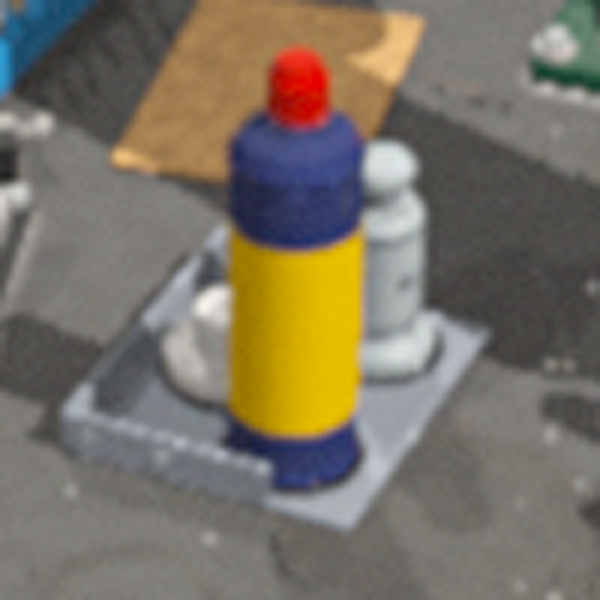

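```bash
cat > h.py <<'E'
from plant import *
import cv2,numpy as np
np.set_printoptions(precision=4,suppress=True)
def ray(n,uv):
    c=get_calibration(n); T=c["world_from_camera"]
    k=cv2.undistortPoints(np.array(uv,float).reshape(-1,1,2),c["intrinsics"],c["dist_coeffs"]).reshape(-1,2)
    return T[:3,3],np.c_[k,np.ones(len(k))]@T[:3,:3].T
def at_z(n,uv,z):
    o,d=ray(n,uv); return o+d*((np.broadcast_to(z,len(d))-o[2])/d[:,2])[:,None]
def crop_uv(x,y,s,uv): return (np.array(uv,float)+.5)/s-.5+[x,y]
def cloud(n,depth):
    v,u=np.mgrid[:420,:560]; o,d=ray(n,np.c_[u.ravel(),v.ravel()])
    return (o+d*depth.reshape(-1,1)).reshape(420,560,3)
def project(n,P):
    c=get_calibration(n); T=np.linalg.inv(c["world_from_camera"])
    return cv2.projectPoints(np.array(P,float).reshape(-1,1,3),cv2.Rodrigues(T[:3,:3])[0],T[:3,3],c["intrinsics"],c["dist_coeffs"])[0].reshape(-1,2)
def snap(n,name,x=0,y=0,w=560,h=420,s=1):
    p,d=get_image(n); i=p[y:y+h,x:x+w,::-1]
    cv2.imwrite(f"pics/{name}.png",cv2.resize(i,None,fx=s,fy=s,interpolation=cv2.INTER_CUBIC)); return p,d
E
python3 - <<'E'
from h import *
f=lambda uv,z:at_z("top",crop_uv(250,160,6,uv),z)
C=f([(54,266),(328,540),(284,42),(556,308)],[.005,.005,.022,.022]);print("caddy FL FR BL BR\n",C)
e1=C[0]-C[1];e2=C[2]-C[3];e3=C[2]-C[0];e4=C[3]-C[1]
print([np.linalg.norm(e[:2]) for e in(e1,e2,e3,e4)],[np.arctan2(-e[0],e[1]) for e in(e1,e2)],[np.arctan2(e[1],e[0]) for e in(e3,e4)])
print("mean",C.mean(0))
print("can cap,can shoulder,flange hub,jack cap\n",f([(192,118),(358,238),(355,355)],[.2,.036,.105]))
g=lambda uv,z:at_z("side",crop_uv(220,160,6,uv),z)
S=g([(348,527),(490,330),(62,410),(300,60),(390,155)],[0,.003,.022,.2,.105]);print("side FL FR BL cancap jackcap\n",S)
P=at_z("top",crop_uv(150,120,5,[(181,173),(165,43),(43,195),(205,307),(320,150)]),.016);print("plate\n",P,P[1:].mean(0))
M=at_z("top",crop_uv(350,200,4,[(130,20),(27,176),(283,352),(380,187)]),.003);print("mat\n",M,M.mean(0))
d=np.load("pics/top0.npy"); X=cloud("top",d)
for nm,c in(("plate",P[0]),("mat",M.mean(0)),("caddy",C.mean(0))):
    m=np.hypot(X[...,0]-c[0],X[...,1]-c[1])<.03; print(nm,np.median(X[m][:,2]))
for nm,c in (("can",C[0]),("all",C.mean(0))):
  pass
m=(np.hypot(X[...,0]-C.mean(0)[0],X[...,1]-C.mean(0)[1])<.13)
for lo,hi,n in((.187,.21,"cancap"),(.15,.17,"shoulder"),(.094,.112,"jackcap")):
    q=X[m&(X[...,2]>lo)&(X[...,2]<hi)]; print(n,len(q),np.median(q,0),q.max(0),q.min(0))
E
```

```text
caddy FL FR BL BR
 [[ 0.5348  0.1307  0.005 ]
 [ 0.5095 -0.0276  0.005 ]
 [ 0.6662  0.1081  0.022 ]
 [ 0.6394 -0.0477  0.022 ]]
[np.float64(0.1602676864857068), np.float64(0.15806832785971642), np.float64(0.133328273191454), np.float64(0.13142034567411653)] [np.float64(-0.15850057500306286), np.float64(-0.17052364407348736)] [np.float64(-0.17019747771893776), np.float64(-0.15354477009114778)]
mean [0.5875 0.0409 0.0135]
can cap,can shoulder,flange hub,jack cap
 [[0.5712 0.0891 0.2   ]
 [0.612  0.0332 0.036 ]
 [0.5575 0.003  0.105 ]]
side FL FR BL cancap jackcap
 [[ 0.5357  0.1255  0.    ]
 [ 0.5067 -0.0277  0.003 ]
 [ 0.6662  0.1077  0.022 ]
 [ 0.5688  0.0906  0.2   ]
 [ 0.5506 -0.0008  0.105 ]]
plate
 [[0.5271 0.3557 0.016 ]
 [0.5772 0.4074 0.016 ]
 [0.4765 0.4042 0.016 ]
 [0.4792 0.301  0.016 ]
 [0.5787 0.3068 0.016 ]] [0.5279 0.3549 0.016 ]
mat
 [[ 0.7172 -0.119   0.003 ]
 [ 0.5974 -0.1217  0.003 ]
 [ 0.6001 -0.3018  0.003 ]
 [ 0.719  -0.2976  0.003 ]] [ 0.6584 -0.21    0.003 ]
plate 0.01524625689879322
mat 0.0026894844914503446
caddy 0.01441493231002361
cancap 122 [0.568  0.087  0.1972] [0.5825 0.1013 0.2009] [0.5574 0.0759 0.1875]
shoulder 376 [0.5631 0.0836 0.1647] [0.5981 0.1164 0.1699] [0.542  0.0604 0.1515]
jackcap 190 [0.5533 0.0051 0.1034] [0.5806 0.1064 0.1115] [ 0.5402 -0.0129  0.0946]
```

```bash
python3 - <<'E'
from h import *
X=np.r_[cloud("top",np.load("pics/top0.npy")).reshape(-1,3),cloud("side",np.load("pics/side0.npy")).reshape(-1,3)]
xs=np.arange(.3,.9,.05)
for y in np.arange(.5,-.55,-.05):
    r=[]
    for x in xs:
        q=X[(abs(X[:,0]-x)<.025)&(abs(X[:,1]-y)<.025)&(X[:,2]<.6),2]; r.append(int(1000*np.percentile(q,98)) if len(q)>3 else -1)
    print("%5.2f"%y,r)
for p,o in (((.57,.0884,.132),-.163),((.65,-.257,.129),np.pi/2),((.65,-.257,.129),-np.pi/2),((.65,-.163,.04),-.163),((.527,.3555,.04),0),((.612,.035,.04),-.163),((.612,.035,.04),1.41)):
    print(p,o,inverse_kinematics(p,[0,np.pi/2,o]))
E
```

```text
0.50 [-88, 11, 27, 27, 28, 28, 27, 99, 29, 29, 28, 28, -1]
 0.45 [-1, 1, 1, 1, 1, 1, 1, 115, 79, 1, 24, 46, 103]
 0.40 [0, 2, 2, 3, 18, 18, 12, 135, 165, 18, 32, 569, 574]
 0.35 [2, 2, 3, 3, 19, 18, 15, 1, 19, 20, 31, 564, 508]
 0.30 [2, 3, 1, 2, 18, 18, 15, 2, 12, 1, 31, 564, 484]
 0.25 [2, 17, 1, 5, 2, 2, 2, 2, 13, 2, 31, 565, 368]
 0.20 [3, 17, 18, 2, 3, 2, 4, 3, 8, 4, 558, 573, 577]
 0.15 [3, 3, 18, 4, 4, 5, 3, 2, 2, 2, 561, 563, 388]
 0.10 [3, 3, 41, 4, 4, 199, 197, 23, 59, 64, 564, 529, 390]
 0.05 [3, 3, 39, 40, 6, 168, 166, 33, 45, 61, 556, 522, 539]
 0.00 [3, 28, 31, 39, 7, 106, 36, 23, 2, 59, 540, 517, 535]
-0.05 [4, 28, 32, 21, 5, 20, 21, 22, 2, 44, 565, 520, 369]
-0.10 [3, 4, 32, 9, 2, 1, 3, 3, 4, 34, 569, 490, 485]
-0.15 [3, 63, 65, 7, 2, 2, 5, 5, 6, 2, 534, 502, 365]
-0.20 [3, 3, 22, 182, 193, 3, 5, 6, 6, 2, 496, 492, 143]
-0.25 [3, 2, 3, 184, 202, 19, 6, 6, 6, 3, 485, 340, 342]
-0.30 [3, 2, 9, 126, 126, 3, 5, 6, 5, 329, 336, 339, 404]
-0.35 [3, 2, 96, 126, 126, 3, 4, 2, 2, 329, 307, 249, 410]
-0.40 [3, 2, 22, 152, 131, 8, 9, 6, 6, 330, 302, 3, 411]
-0.45 [26, 2, 2, 162, 1, 4, 2, 2, 2, 329, 335, 342, 404]
-0.50 [27, 27, 28, 173, 28, 28, 28, 29, 28, 45, 86, 121, 413]
(0.57, 0.0884, 0.132) -0.163 [ 0.0172  0.1728  1.7302 -0.      1.2386 -1.3906]
(0.65, -0.257, 0.129) 1.5707963267948966 [-0.4892  0.4535  1.3856  0.      1.3025  2.6524]
(0.65, -0.257, 0.129) -1.5707963267948966 [-0.4892  0.4535  1.3856 -0.      1.3025 -0.4892]
(0.65, -0.163, 0.04) -0.163 [-0.3633  0.4835  1.5239 -0.      1.1341 -1.7711]
(0.527, 0.3555, 0.04) 0 [ 0.4695  0.4111  1.6237 -0.      1.1067 -1.1013]
(0.612, 0.035, 0.04) -0.163 [-0.0714  0.3635  1.6873 -0.      1.0908 -1.4792]
(0.612, 0.035, 0.04) 1.41 None
```

```bash
cat >> h.py <<'E'
Y0=-.163; Y1=Y0-np.pi/2; D=np.pi/2
CAN=np.array([.570,.0884]); JACK=np.array([.5557,.002]); FL=np.array([.612,.0345]); PL=np.array([.5274,.3554])
MC=np.array([.655,-.257]); MJ=np.array([.655,-.163])
def st(t=""):
    s=observe(); print(t,"t=%.1f"%s["time_s"],s["eef_pos"],"open %.4f"%s["opening"],"F",s["ft_force"],flush=True); return s
def L(xy,z,feed=.25,**k): return move_l([xy[0],xy[1],z],feed=feed,**k)
def place(xy,z_above,z_low):
    """lower to z_above, then feel for the surface down to z_low"""
    L(xy,z_above,.2); r=L(xy,z_low,.02,max_force=6); st("touch %s"%r)
E
python3 - <<'E'
from h import *
move_l([.14,-.609,.40],feed=.3)
movep([*CAN,.30],[0,D,Y0]); gripper_to(.085)
L(CAN,.215,.2); print("contact",L(CAN,.132,.1,max_force=10)); st("at can")
gripper_to(.05,f_grip=50); st("grip")
L(CAN,.28,.2); st("lifted")
L(MC,.28,.3); place(MC,.136,.126)
gripper_to(.085); hold(.2); L(MC,.26,.2); st("up")
snap("top","t1",230,130,240,180,3.3)
E
```

```text
contact False
at can t=5.6 [0.5706 0.0884 0.1328] open 0.0851 F [ 1.4633 -0.0469 -0.4475]
grip t=6.0 [0.5714 0.0888 0.1342] open 0.0499 F [-2.1455  1.2441  7.5898]
lifted t=6.9 [0.5692 0.0884 0.2783] open 0.0500 F [-0.5487  0.5945 -0.4232]
touch False t=9.8 [ 0.6549 -0.257   0.1259] open 0.0500 F [-0.5547  0.2198 -0.5984]
up t=11.2 [ 0.6544 -0.2567  0.2583] open 0.0852 F [ 0.3978 -0.3086 -0.2846]
```

View pics/t1.png

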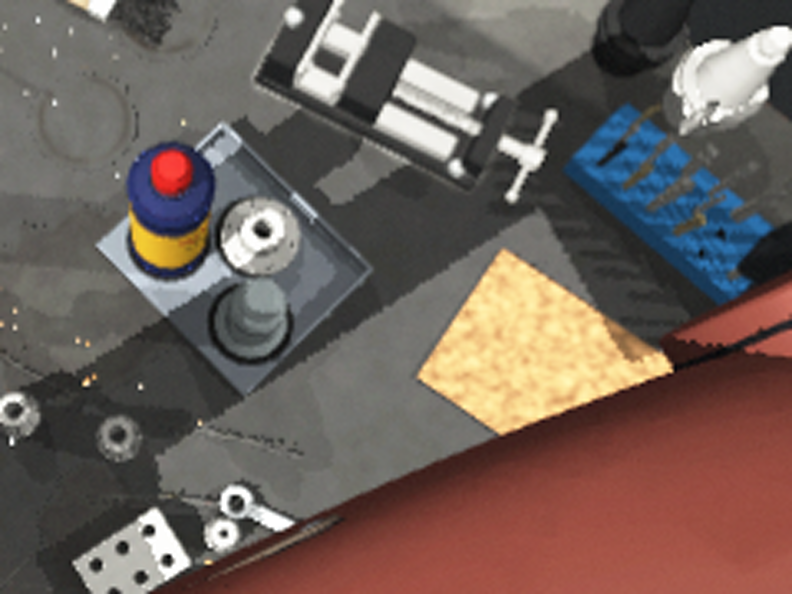

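The picture shows the can still on its pad at (170,170) and the mat empty. The jaws closed to 50 mm on the shoulder and slipped off, so I need a lower grip. I'll descend with a force guard in case the cap meets the gripper body.

```bash
python3 - <<'E'
from h import *
L(MC,.30,.3); L(CAN,.30,.3); L(CAN,.215,.25); L(CAN,.134,.15)
print("contact",L(CAN,.120,.02,max_force=6)); s=st("at can")
gripper_to(.05,f_grip=50); s=st("grip")
if s["opening"]>.0545:
    z=s["eef_pos"][2]; L(CAN,z+.02,.1); s=st("lift20")
snap("side","t2",200,140,150,110,4)
E
```

```text
contact False
at can t=14.9 [0.57   0.0884 0.12  ] open 0.0848 F [ 0.2483 -0.1061 -0.319 ]
grip t=15.3 [0.5706 0.0886 0.1208] open 0.0548 F [-0.3862  1.3672  2.3726]
lift20 t=15.7 [0.5701 0.0883 0.1408] open 0.0547 F [-0.6353 -0.2686 -3.0704]
```

View pics/t2.png

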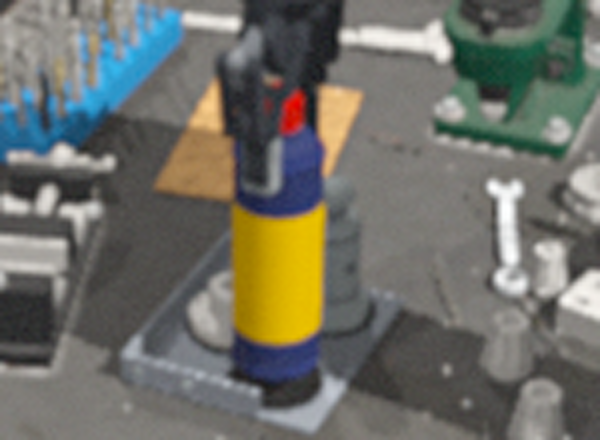

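The can hangs just off its pad, but it's held high and at a slightly small opening. I'll set it down and take it a few mm lower.

```bash
python3 - <<'E'
from h import *
print(L(CAN,.119,.05,max_force=6)); st("down")
gripper_to(.085); L(CAN,.121,.05)
print("contact",L(CAN,.113,.02,max_force=6)); st("at can")
gripper_to(.05,f_grip=60); s=st("grip")
z=s["eef_pos"][2]
L(CAN,z+.02,.1); s=st("lift20")
if s["opening"]>.0545:
    L(CAN,.28,.2); L(MC,.28,.3); st("over mat"); L(MC,.122,.2)
    print(L(MC,.104,.02,max_force=5)); st("touch")
    gripper_to(.085); hold(.2); L(MC,.27,.2); L([.56,.1],.30,.3); st("up")
    snap("top","t3",230,130,240,180,3.3)
E
```

```text
True
down t=16.1 [0.5699 0.089  0.1205] open 0.0545 F [0.1246 1.9125 2.945 ]
contact False
at can t=17.4 [0.5699 0.0884 0.1128] open 0.0851 F [ 0.6127 -0.2742 -0.0304]
grip t=17.7 [0.5708 0.0885 0.1138] open 0.0549 F [1.2413 0.9823 4.0247]
lift20 t=18.1 [0.5701 0.0884 0.1338] open 0.0545 F [ 0.3313 -0.154  -3.682 ]
```

The opening reads a steady 54.5–54.9 mm, so that is the 57 mm body with pad compliance. My threshold was simply too tight, so I'll carry on.

```bash
python3 - <<'E'
from h import *
L(CAN,.28,.2); L(MC,.28,.3); st("over mat"); L(MC,.120,.2)
print(L(MC,.104,.02,max_force=5)); st("touch")
gripper_to(.085); hold(.2); L(MC,.27,.2); L([.54,.05],.30,.3); st("up")
snap("top","t3",230,130,240,180,3.3)
E
```

```text
over mat t=20.3 [ 0.6549 -0.2557  0.2798] open 0.0546 F [-0.9249  0.2887 -3.4273]
True
touch t=21.8 [ 0.6553 -0.2571  0.1117] open 0.0549 F [-0.2206 -0.0565  4.8248]
up t=24.6 [0.5402 0.049  0.2994] open 0.0851 F [0.0721 0.5738 0.4173]
```

View pics/t3.png

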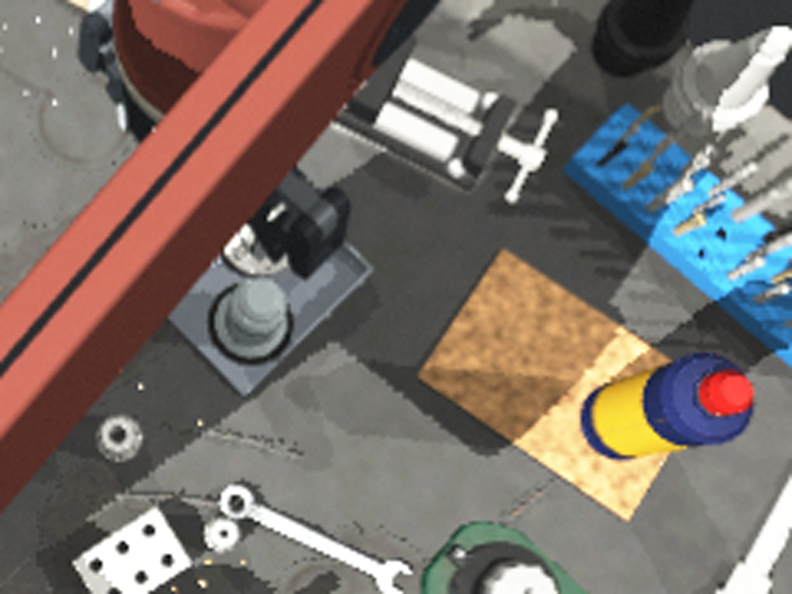

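The can stands upright on the mat, base about (610,435) in the crop. The jack at (250,320) is next.

```bash
python3 - <<'E'
from h import *
L(JACK,.20,.3); L(JACK,.06,.2); print("contact",L(JACK,.038,.03,max_force=6)); st("at jack")
gripper_to(.03,f_grip=60); s=st("grip"); z=s["eef_pos"][2]
L(JACK,z+.02,.1); s=st("lift20")
if s["opening"]>.035:
    L(JACK,.16,.2); L(MJ,.16,.3); L(MJ,.046,.2)
    print(L(MJ,.028,.02,max_force=5)); st("touch")
    gripper_to(.085); hold(.2); L(MJ,.20,.2); L([.45,.25],.30,.3); st("up")
snap("top","t4",230,130,240,180,3.3)
E
```

```text
contact False
at jack t=26.9 [0.5558 0.002  0.0381] open 0.0847 F [-0.2639  0.2798  0.0338]
grip t=27.4 [0.556  0.0022 0.0386] open 0.0377 F [-0.1276  1.5106  4.3475]
lift20 t=27.8 [0.5557 0.0019 0.0585] open 0.0374 F [-0.2714 -0.6081 -4.1021]
True
touch t=30.5 [ 0.6554 -0.1629  0.0366] open 0.0373 F [-0.243   1.4012  4.148 ]
up t=33.9 [0.4502 0.2491 0.2995] open 0.0851 F [-0.4862  0.0796  0.0185]
```

View pics/t4.png

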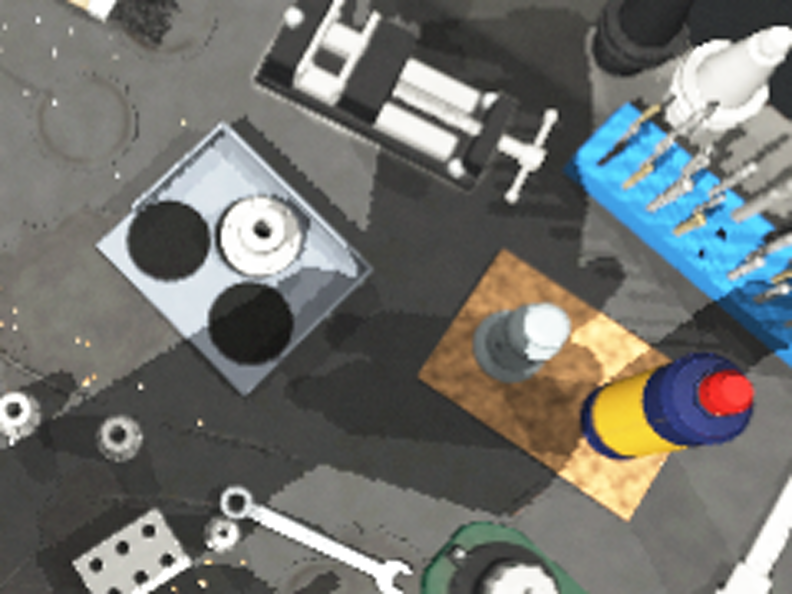

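Can (base about (610,435)) and jack (cap about (546,318)) both stand upright on the mat. The two front pads are clear at (168.5,240.5) and (250.5,323.5), and the flange hub hole is at (262,229).

```bash
python3 - <<'E'
from h import *
p,d=get_image("top"); cv2.imwrite("pics/full4.png",p[:,:,::-1])
f=lambda uv,z:at_z("top",crop_uv(230,130,3.3,uv),z)
print("pads read",f([(168.5,240.5),(250.5,323.5)],.006))
# pads by threshold in the region
g=p.max(2).astype(np.uint8); m=(g<45).astype(np.uint8); n,l,s,c=cv2.connectedComponentsWithStats(m)
for i in range(1,n):
    if 300<s[i,4]<900 and abs(c[i]-[290,215]).max()<60: 
        cnt=max(cv2.findContours((l==i).astype(np.uint8),0,1)[0],key=len); e=cv2.fitEllipse(cv2.convexHull(cnt)); print(s[i],c[i],e,at_z("top",[c[i],e[0]],.006))
print("jack cap",f([(546,318)],.103),"can cap, shoulder",f([(724,390)],.198))
print("flange hub",f([(262,229)],.036),"disc",f([(260.5,236)],.013))
X=cloud("top",d)
for c0,lo,hi,nm in((MJ,.095,.112,"jackcap"),(MC,.185,.21,"cancap"),(FL,.026,.045,"hub")):
    q=X[(np.hypot(X[...,0]-c0[0],X[...,1]-c0[1])<.04)&(X[...,2]>lo)&(X[...,2]<hi)]; print(nm,len(q),(q.max(0)+q.min(0))/2,np.median(q,0))
E
```

```text
pads read [[0.5703 0.0881 0.006 ]
 [0.5553 0.0011 0.006 ]]
[294 217  25  23 387] [306.7054 229.2145] ((305.8333740234375, 227.8885498046875), (23.303396224975586, 24.36133575439453), 71.02425384521484) [[ 0.5538 -0.0034  0.006 ]
 [ 0.5552  0.0003  0.006 ]]
jack cap [[ 0.6575 -0.1594  0.103 ]] can cap, shoulder [[ 0.6515 -0.251   0.198 ]]
flange hub [[0.6121 0.0339 0.036 ]] disc [[0.6128 0.0335 0.013 ]]
jackcap 150 [ 0.6541 -0.1627  0.0999] [ 0.6534 -0.1624  0.1016]
cancap 149 [ 0.6558 -0.2566  0.1923] [ 0.6532 -0.2544  0.1951]
hub 124 [0.612  0.0335 0.0331] [0.6112 0.0337 0.0349]
```

Depth and pixel estimates agree within about 2 mm with the known placed positions. Now the flange: two perpendicular grips at ±45° to centre it, then the lift.

```bash
python3 - <<'E'
from h import *
F=np.array([.612,.0335]); A=Y0+np.pi/4; B=Y0-np.pi/4
movep([*F,.15],[0,D,A]); gripper_to(.045)
L(F,.05,.2); print("contact",L(F,.0187,.03,max_force=5)); st("at flange")
gripper_to(.025,f_grip=25); st("grip1"); gripper_to(.045); L(F,.06,.1)
movep([*F,.06],[0,D,B]); print("contact",L(F,.0187,.05,max_force=5)); gripper_to(.025,f_grip=60); s=st("grip2")
z=s["eef_pos"][2]; L(F,z+.03,.1); st("lift")
snap("side","t5",200,140,150,110,4)
E
```

```text
contact False
at flange t=37.5 [0.6123 0.0335 0.019 ] open 0.0451 F [ 0.3063 -0.2272  0.2243]
grip1 t=37.9 [0.6121 0.0335 0.0188] open 0.0248 F [0.1848 0.1205 0.0735]
contact False
grip2 t=41.5 [0.6122 0.0335 0.019 ] open 0.0251 F [ 0.6675 -1.876   0.0678]
lift t=41.9 [0.6127 0.0334 0.0498] open 0.0250 F [0.1058 0.3227 0.0763]
```

View pics/t5.png

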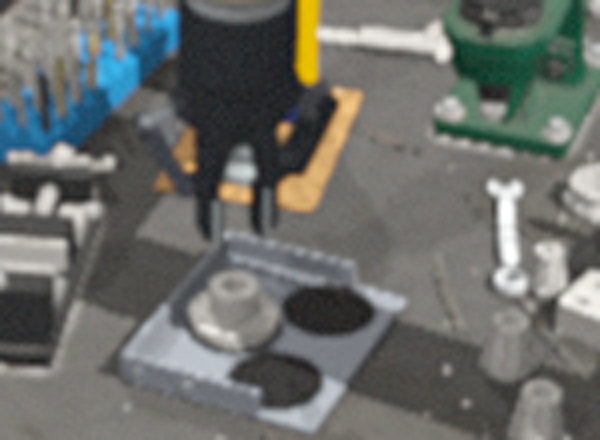

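The flange was not gripped: the fingers closed to 25 mm with nothing in them and it still stands on its pad. I'll check where the tips really are against the TCP.

```bash
python3 - <<'E'
from h import *
s=st(); print("rot",s["tcp_rot"])
for dz in(0,.01,.02,.03): print(dz,(project("side",s["eef_pos"]+[0,0,dz])-[200,140])*4)
p,d=get_image("side"); X=cloud("side",d)
q=X[(np.hypot(X[...,0]-.6127,X[...,1]-.0334)<.035)&(X[...,2]>.042)&(X[...,2]<.14)]
print(len(q),np.percentile(q[:,2],[0,1,5,20]))
E
```

```text
t=42.0 [0.612  0.0335 0.049 ] open 0.0252 F [ 0.4344 -0.2605 -0.9333]
rot [ 0.9423  1.5705 -0.0061]
0 [[232.5637 267.1623]]
0.01 [[232.6259 254.4849]]
0.02 [[232.6888 241.7005]]
0.03 [[232.7525 228.8081]]
327 [0.073  0.0742 0.0798 0.0903]
```

The picture and depth both put the fingertips about 22 mm higher than the stated TCP, which also explains the can slip. I'll feel for the disc with the tips, back off 2 mm and grip.

```bash
python3 - <<'E'
from h import *
F=np.array([.612,.0335]); A=Y0+np.pi/4; B=Y0-np.pi/4
gripper_to(.042)
r=L(F,-.012,.02,max_force=4); s=st("contact %s"%r)
z=s["eef_pos"][2]+.002; L(F,z,.05); gripper_to(.025,f_grip=25); st("grip1")
gripper_to(.042); L(F,.045,.1); movep([*F,.045],[0,D,A]); L(F,z+.003,.1); r=L(F,z,.02,max_force=4); st("second %s"%r)
gripper_to(.025,f_grip=60); s=st("grip2")
L(F,z+.03,.1); st("lift")
snap("side","t6",200,140,150,110,4)
E
```

```text
contact True t=44.9 [ 0.6121  0.0335 -0.0083] open 0.0420 F [-0.959  -1.0082  4.7921]
grip1 t=45.3 [ 0.6123  0.0336 -0.006 ] open 0.0316 F [0.0703 0.6496 2.8632]
second False t=48.6 [ 0.6122  0.0335 -0.0059] open 0.0422 F [-0.3177  0.3873  0.2014]
grip2 t=48.9 [ 0.6129  0.0333 -0.005 ] open 0.0297 F [-0.8648 -0.8628  6.1206]
lift t=49.3 [0.6124 0.0335 0.0243] open 0.0302 F [-0.1889 -0.0298 -3.1433]
```

View pics/t6.png

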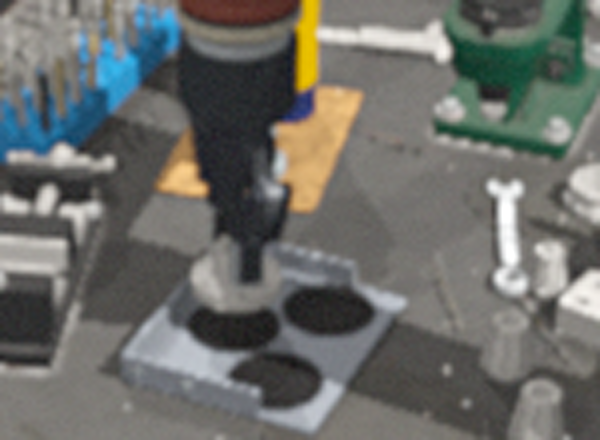

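The flange is lifted level (−3.1 N). Next, the plate.

```bash
python3 - <<'E'
from h import *
P=np.array([.5275,.3553]); F=np.array([.612,.0335])
L(F,.12,.2); L(P,.12,.3); L(P,.018,.2); r=L(P,-.004,.02,max_force=4); st("touch %s"%r)
gripper_to(.05); hold(.2); L(P,.10,.15); L([.45,.05],.30,.3); st("up")
p,d=snap("top","t7",150,110,100,75,8); cv2.imwrite("pics/full7.png",p[:,:,::-1]); np.save("pics/full7.npy",d)
E
```

```text
touch True t=52.6 [0.5274 0.3553 0.006 ] open 0.0305 F [ 0.1472 -0.0833  4.9994]
up t=55.3 [0.4496 0.0507 0.2988] open 0.0501 F [-0.1371 -0.2308 -0.2145]
```

View pics/t7.png

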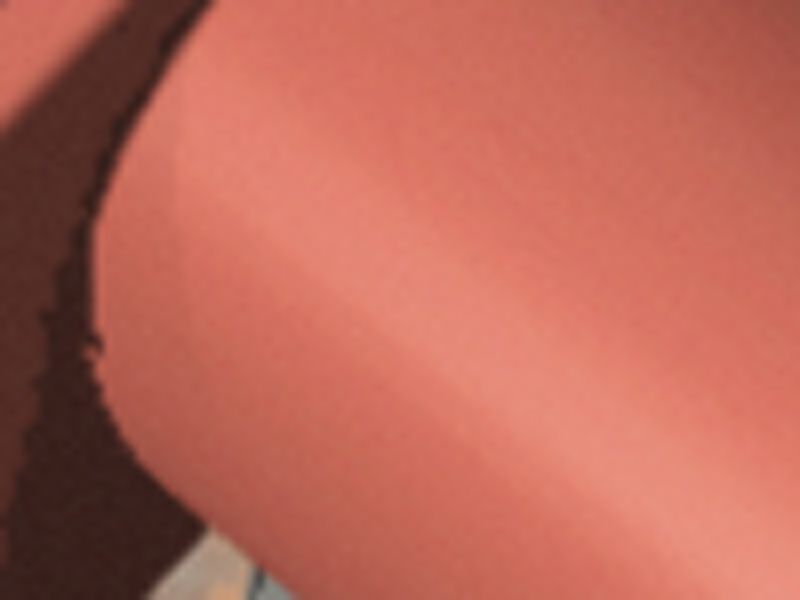

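The arm covers the plate in this view. I'll move towards the mat and look from there.

```bash
python3 - <<'E'
from h import *
gripper_to(.085); movep([*MJ,.22],[0,D,Y1]); st()
p,d=snap("top","t8",150,110,100,75,8); cv2.imwrite("pics/full8.png",p[:,:,::-1]); np.save("pics/full8.npy",d)
E
```

```text
t=57.6 [ 0.6551 -0.1626  0.2203] open 0.0848 F [0.0567 0.1114 0.4256]
```

View pics/t8.png

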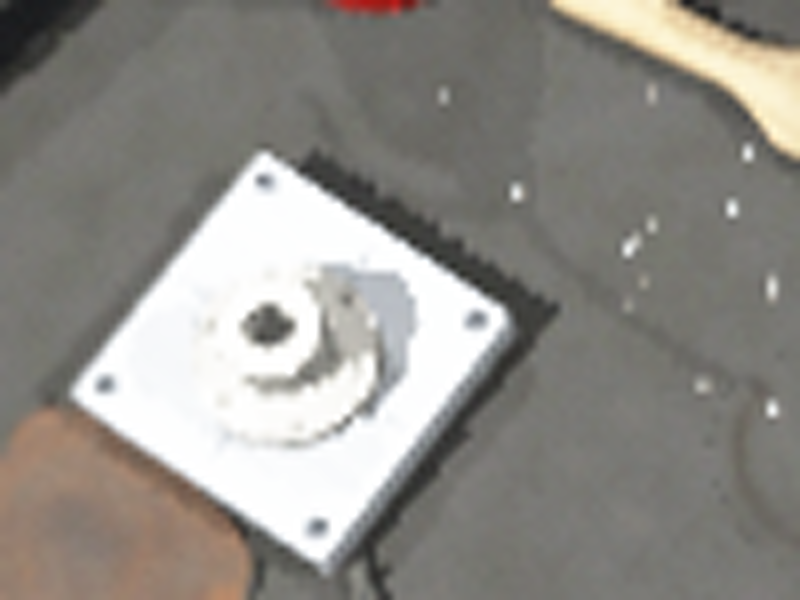

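```bash
python3 - <<'E'
from h import *
f=lambda uv,z:at_z("top",crop_uv(150,110,8,uv),z)
H=f([(265,180),(105,384),(317,526),(477,319)],.016); C=f([(265,150),(70,395),(325,575),(513,312)],.016)
print("holes",H.mean(0),"corners",C.mean(0),"hub",f([(268,325)],.047))
# predicted disc-top outline (z=.030) about the gripper's release point / plate centre
t=np.arange(4)*np.pi/2
for c in ([.5275,.3553],H.mean(0)[:2]):
    P=np.array([[c[0]+.0295*np.cos(a),c[1]+.0295*np.sin(a),.030] for a in np.linspace(0,6.28,60)])
    uv=(project("top",P)-[150,110]+.5)*8-.5; print("pred disc top l,t,r,b",uv.min(0),uv.max(0))
X=cloud("top",np.load("pics/full8.npy"))
q=X[(np.hypot(X[...,0]-.5275,X[...,1]-.3553)<.045)&(X[...,2]>.0225)]; print(len(q),(q.max(0)+q.min(0))/2,np.median(q[q[:,2]>.04],0))
E
```

```text
holes [0.5289 0.3567 0.016 ] corners [0.528 0.355 0.016] hub [[0.5264 0.3545 0.047 ]]
pred disc top l,t,r,b [186.7451 252.5804] [375.9772 430.1543]
pred disc top l,t,r,b [186.1464 246.8444] [375.2979 424.2663]
399 [0.525  0.3541 0.0375] [0.5247 0.3517 0.0458]
```

The flange sits hub up within about 1–2 mm of the plate centre: hub hole (268,325), hole-centre mean (291,352). Next, jack back, then can.

```bash
python3 - <<'E'
from h import *
J=np.array([.556,.0016])
L(MJ,.06,.2); print("contact",L(MJ,.0362,.04,max_force=6)); gripper_to(.03,f_grip=60); st("grip")
L(MJ,.06,.1); s=st("lift")
assert s["opening"]>.035 and s["ft_force"][2]<-2
L(MJ,.16,.2); L(J,.16,.3); L(J,.048,.2); print(L(J,.030,.02,max_force=5)); st("touch")
gripper_to(.085); hold(.2); L(J,.22,.2); L(MC,.26,.3); 
L(MC,.13,.2); print("contact",L(MC,.1105,.04,max_force=6)); gripper_to(.05,f_grip=60); st("grip can")
L(MC,.135,.1); s=st("lift can")
snap("top","t9",250,160,100,75,8)
E
```

```text
contact False
grip t=59.8 [ 0.6557 -0.1632  0.037 ] open 0.0376 F [1.1617 0.7861 2.9764]
lift t=60.2 [ 0.6554 -0.1632  0.0608] open 0.0376 F [ 0.7621  0.0445 -5.007 ]
True
touch t=62.9 [0.5565 0.0016 0.0389] open 0.0372 F [-0.4857  0.194   5.2749]
contact False
grip can t=67.6 [ 0.6558 -0.2574  0.1115] open 0.0548 F [ 1.5742 -0.4028  2.8974]
lift can t=68.0 [ 0.6553 -0.2572  0.1357] open 0.0549 F [-0.0311 -0.1143 -3.3431]
```

View pics/t9.png

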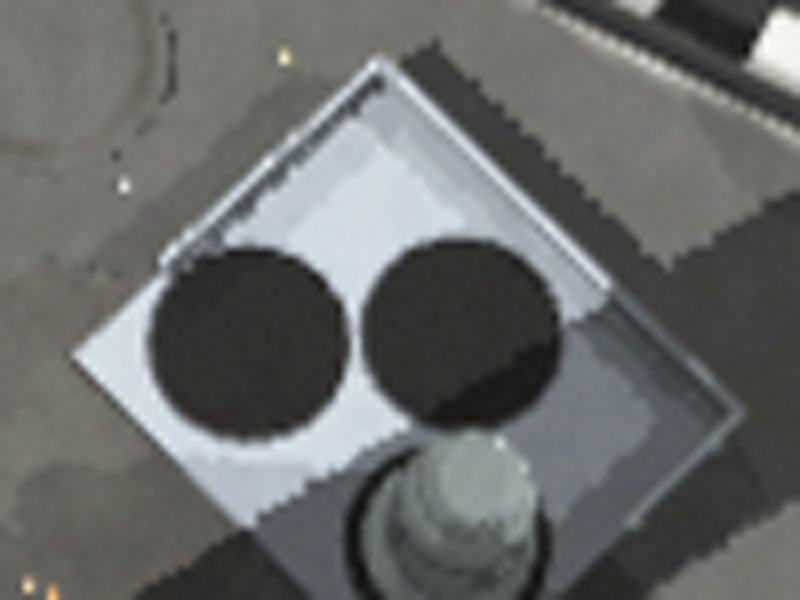

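The jack's foot (361–540) sits inside its pad ring (346–550), centred within about 1 px. The can's pad is centred at (249,342).

```bash
python3 - <<'E'
from h import *
print(at_z("top",crop_uv(250,160,8,[(249,342.5),(461.5,334)]),.0055))
C=np.array([.5707,.0886])
L(MC,.29,.2); L(C,.29,.3); L(C,.124,.2); print(L(C,.104,.02,max_force=5)); st("touch")
gripper_to(.085); hold(.2); L(C,.28,.2); movep([.45,-.35,.45],[0,D,Y1]); s=st("away")
p,d=snap("top","t10",245,160,100,75,8); cv2.imwrite("pics/full10.png",p[:,:,::-1])
snap("side","t10s",210,150,130,97,6)
X=cloud("top",d)
for c0,lo,hi,nm in(([.556,.0016],.095,.112,"jackcap"),(C,.185,.21,"cancap")):
    q=X[(np.hypot(X[...,0]-c0[0],X[...,1]-c0[1])<.03)&(X[...,2]>lo)&(X[...,2]<hi)]; print(nm,len(q),(q.max(0)+q.min(0))/2,np.median(q,0))
E
```

```text
[[0.5707 0.0885 0.0055]
 [0.6124 0.0365 0.0055]]
True
touch t=71.9 [0.5708 0.0886 0.1134] open 0.0552 F [0.3841 0.198  4.121 ]
away t=75.3 [ 0.4505 -0.3491  0.4494] open 0.0850 F [-0.5833  0.4265 -0.6409]
jackcap 144 [0.5556 0.0013 0.1014] [0.5547 0.0015 0.1033]
cancap 132 [0.5706 0.0886 0.1939] [0.5686 0.087  0.1975]
```

View pics/t10.png

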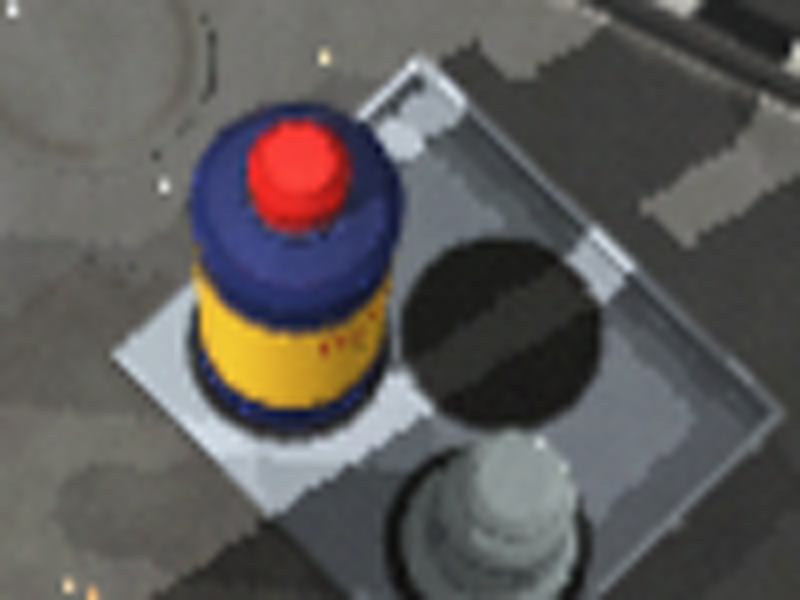

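View pics/t10s.png

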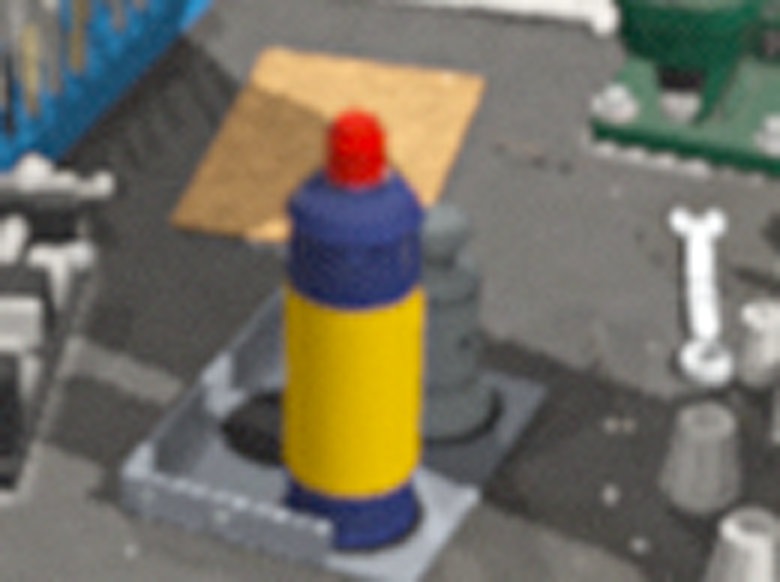

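The top view shows the can base inside its pad ring (about 188–390) and the jack centred in its ring (386–590). In the side view both stand upright, and the arm is clear. I'm handing it in.

```bash
python3 -c "
from h import *
st('final'); job_done()"
```

```text
final t=75.4 [ 0.4506 -0.3491  0.4495] open 0.0854 F [ 0.0073 -0.6804 -0.5969]
the job is handed in; nothing more can be done
```

The job is done and was handed in at 75 s, within the 120 s limit; the hand-in reports no verdict. I stood the can, then the jack, on the cork mat, and set the flange hub up on the plate while they waited there. Then I put the jack and the can back upright on their own front pads.

**Last checks**
- **Can and jack:** the camera puts both caps within about 1 mm of their pad centres. Both stand upright in the top and side views.
- **Flange:** it sits about 1–2.5 mm from the plate middle. The corner, screw-hole and scribed-line readings of that middle differ by about 2 mm. Depth put the flange about 3 mm off in x, and 1–4 mm off in y depending on how it is read. I checked it before the jack and can went back and not again afterwards.
- **Arm:** it was clear of everything when I handed in.

**What went wrong on the way**
- **Can:** the first grasp slipped off its shoulder without moving it.
- **Flange:** the first two closings shut on nothing, above the hub.
- **Cause:** with the jaws partly open, the fingertips sat about 22 mm higher than the stated tool point. I took the can lower, and felt for the flange's disc before gripping its hub.

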